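Set up a bottomless portafilter and its dosing funnel on the dosing stand

TASK

Get the bottomless portafilter that lies on the counter ready for dosing: set it level in the dosing stand, its rim resting on the raised steel horseshoe and its black handle lying in the V rest, and let go of it. Then seat the metal dosing funnel upright in its basket, the spigot right inside and the shoulder flat on the rim. Leave everything else on the counter where it is.

Things in the scene. Friction and masses are not known exactly. Their poses are not given: they have to be found in the camera images.
- portafilter: Bottomless portafilter lying on the counter, front left: open steel basket holder, straight black handle, 0.48 kg. Origin: centre of the basket's underside; z up; handle along -x, sloping down 6 deg, 24-28 mm thick, x = -68 to -179. Basket wall 60 mm outside diameter (lower edge tapered to 53), 44 mm high; rim 80 mm across, z 36 to 44.
- portafilter_rim (a point): Centre of the portafilter's mouth at the top face of its rim, 44 mm above its origin, axes the same. The mouth is 55 mm inside diameter, 40 mm deep. Two ears 20 mm wide reach 46.5 mm out at +y and -y, level with the rim.
- portafilter_neck (a point): Best grip, where the portafilter balances: middle of its bare steel neck (17 mm rod along x, x = -30 to -68), 50 mm behind the basket axis towards the handle, 25.5 mm above the origin. Grip across it.
- stand: Dosing stand, fixed: low dark wooden board (175 x 100 mm, top at z = 12) with a level horseshoe of 10 mm steel rod on two legs. Origin: on the counter below the horseshoe's centre. The horseshoe opens to -x; inner radius 32.8 mm, prongs end at x = -23, rod top at z = 85. Seated, the portafilter is level over the origin, its x axis along the stand's, its own origin at z = 49.
- stand_rest (a point): Centre of the horseshoe at the height of its rod's top, 85 mm above the counter; axes as the stand's. A V rest for the front of the handle stands at x = -98: two 8 mm rods rising outward at 45 deg, 20 to 40 mm below this point, tips at y = +-19. The seated portafilter's rim top is 8 mm above this point.
- funnel: Dosing funnel: open metal ring, 46 mm high, 0.1 kg, standing upright on its spigot, right part of the counter. Origin: centre of its underside; z up. Spigot (z 0 to 9) tapers from 45 mm at the foot to 50.4 mm; above the flat shoulder (z = 9) a straight collar of 62 mm diameter, 5 mm wall: grip across its outside, fingertips above the shoulder. Seated, its origin is 9 mm below the rim top.
- tamper: Bystander: coffee tamper, 58 mm steel base and wooden handle, 95 mm high. Origin: centre of its underside. It may stand where the funnel could stand.
- basket: Bystander: low steel filter basket, 70 mm across, 24 mm high, behind the stand to the left. Origin: centre of its underside.
- pitcher: Bystander, fixed: steel milk pitcher, 102 x 68 mm, 88 mm high, at the back left. Origin: centre of its underside.
- shot: Bystander, fixed: shot glass, 50 mm wide, 64 mm high, on the flat bar scale behind the stand. Origin: centre of its underside.
- brush: Bystander: black group brush, 192 x 30 mm, 26 mm high, at the front right. Origin: centre of its underside.
- timer: Bystander: white kitchen timer, 58 x 66 mm, 22 mm high, at the front edge. Origin: centre of its underside.
- stirrers: Bystander, fixed: paper cup with wooden stirrers, 70 mm wide, 126 mm high, at the left. Origin: centre of its underside.

How it is judged:
By the outcome, as a careful person would: the job done as asked, in the order asked, and still so for the second after the job is handed in, with the robot touching nothing.
It also fails if it takes over 64 s, if anything falls off the work surface, if the arm or the gripper's body presses on something with over 40 N, if the wrist force passes 120 N, or if a joint passes its speed limit or range.

ROBOT

A 6-joint arm with a two-finger parallel gripper is mounted at the origin on a cart in front of the work surface, level with it; the furniture and walls round the work are solid. World frame = base frame: x ahead of the robot, y to its left, z up, the work surface at z = 0. Lengths are in mm, angles in rad, forces in N, time in s.
With the tool pointing down it reaches from about 350 to 775 mm from the base axis. Payload 7.3 kg.
Tool frame: the origin (TCP) lies at the very end of the fingers, on their centre line; the grasp point (between the pads) lies 19 mm behind it; z points along the fingers, y is the line along which they close (so a half turn about z gives the same grasp; the last joint's range is limited). The gripper opens to 92 mm and grips with 3 to 60 N. Pads are 19 mm wide; open, the fingers measure 130 mm over their backs; the gripper's body (75 mm by 190 mm) begins 47 mm behind the grasp point.
Start: joints at [-1.471, 0.342, 1.524, -0, 1.275, -0.146], TCP at [127.771, -509.234, 226.741] pointing down, gripper open.
Joint ranges: [-2.53, 2.53], [-0.77, 2.02], [0.04, 2.7], [-1, 4.14], [0.28, 2.66], [-3.11, 3.11]. Speed limits (rad/s): [2.57, 2.57, 3.14, 3.14, 3.14, 3.14].

INTERFACE

Orientations are given as [roll, pitch, yaw] about the fixed x, y, z axes, in that order (R = Rz(yaw) Ry(pitch) Rx(roll)).
In Python, from plant import get_obs, optics, ticket, finder gives the robot as it stands.
- The arm moves only by the tool send_rows, never from a script. Its arguments are lists of equal length, an entry for each row: "offset": the shift along the tool's x, y, z scaled (see below), a list of three; "delta_rot": the turn, a rotation vector about the tool's x, y, z scaled (see below), a list of three. In form: {"offset": [[dx, dy, dz], ...], "delta_rot": [[rx, ry, rz], ...]}. A call has 1 to 8 rows; each row is the pose to reach, as a shift and turn from the pose commanded when the call began, along the tool's axes at that moment, turning the shorter way round; what a row does not reach only later rows make up. The controller multiplies each number of a shift by 120 mm and each number of a turn by 360 degrees. A row lasts 1/8 s, in which the tool goes at most 62.5 mm and 10.7 degrees, less where a joint would pass 70% of its speed; a pose out of reach is approached as far as the arm can. A call with a number of a shift or a turn outside -1 to 1 is refused whole. A call with a gripper value outside its range is refused whole. "grip" is the opening, from 0 (shut) to 1 (fully open), set as the call begins (left out, the last holds). The fingers move at their own pace and stop on an object; the grip force is fixed at half the most. Time passes only in rows, so rows that repeat a pose let the fingers close. It gives the time, the measured TCP pose, the force, the opening and the grip force at its end, in the units of the state.
- get_obs(): the state, without advancing time (a new reading comes with each control period).
- optics.capture(name): name is "scene" or "top" or "wrist"; returns the picture (384x512x3 uint8, red, green, blue); there is no depth.
- optics.get_calibration(name): a dict with "fx", "fy", "cx", "cy" (pixels), "world_from_camera" (4x4, takes a point from camera to world coordinates). Camera axes: x right, y down, z forward; pixel columns grow to the right and rows downward; lengths in mm; the calibration is good to about 2 mm. The wrist camera is an equidistant fisheye: a pixel r from the principal point sees the ray r / f radians off the axis. A picture is of the moment at which its call begins: read the wrist's pose just before it. get_calibration takes no time and is no camera call; for the wrist camera it gives the pose at the moment of the call.
- ticket.close_job(): hands the job in; it is judged then, once.
Trained networks look in the newest picture that a camera, given by its name, has taken for a name from the list of things; names that differ only in an ending like _2 or _b are one class to them, and where a whole thing is asked for, a point or a joint stands for the part that bears it (a point fixed in the world has none). Each returns a list of dicts, best first, with "confidence" (0 to 1); they miss things now and then, are a little off and sometimes report something else, mostly with a low value. They report only what shows in the picture. A call takes as long as a camera call.
- finder.boxes_of(target, camera): "box" ([left, top, right, bottom] in pixels, round what is visible of it).
- finder.silhouettes(target, camera): "region" (384x512 bool, what is visible of it) and "box" ([left, top, right, bottom] in pixels, round what is visible of it).
- finder.pinpoint(target, camera): "uv" ([column, row] in pixels: a listed point, or the origin of a listed thing).
The state is a dict: "time": time; "joint_positions": joint angles; "dq": joint speeds; "tau": joint torques, N m; "tool_pos": TCP position; "tcp_rot": TCP orientation; "contact_force": force on the tool from outside, world axes, zero at the start; "moment": the same for the moment, N m; "grip_width": finger opening in mm; "finger_force": force on a finger pad.
Only numpy, scipy, OpenCV 4.12 (cv2) and the standard library are available. Lean on these libraries where they do the work, as an engineer would, in place of code of your own. Each camera call takes 0.05 s, during which the arm holds its last target. There are 200 camera calls.

## Working session

There is one attempt and no reset: what is moved stays moved. The work goes in short steps, Python scripts to look and compute and a tool call to move; the robot and the scene stay as the last step left them, time stands still between calls to the robot, and variables do not carry over. Pictures are saved under pics/ and viewed, at most 13 in all, crops included, and the job is handed in when it is done.

Besides the shell and the picture viewer there is one more tool, called as name(argument=value, ...) on one line, values as JSON. send_rows: Moves the arm, as the interface text tells. Its arguments: {"type":"object","properties":{"offset":{"type":"array"},"delta_rot":{"type":"array"},"grip":{"type":"number"}},"required":["offset","delta_rot"]}

```bash
mkdir -p pics; ls
cat > h.py <<'E'
import numpy as np,cv2
from plant import get_obs,optics,ticket,finder
from scipy.spatial.transform import Rotation as R
def ray(cam,uv,c=None):
    c=c or optics.get_calibration(cam); T=np.array(c["world_from_camera"])
    x=(uv[0]-c["cx"])/c["fx"]; y=(uv[1]-c["cy"])/c["fy"]
    if cam=="wrist":
        r=np.hypot(x,y); d=np.array([x/r*np.sin(r),y/r*np.sin(r),np.cos(r)]) if r>1e-9 else np.array([0,0,1.])
    else: d=np.array([x,y,1.])
    return T[:3,3],T[:3,:3]@d
def at_z(cam,uv,z,c=None):
    o,d=ray(cam,uv,c); return o+d*(z-o[2])/d[2]
def proj(cam,p,c=None):
    c=c or optics.get_calibration(cam); T=np.linalg.inv(np.array(c["world_from_camera"]))
    q=T[:3,:3]@np.array(p)+T[:3,3]
    if cam=="wrist":
        t=np.arctan2(np.hypot(q[0],q[1]),q[2]); n=np.hypot(q[0],q[1])+1e-9; x,y=q[0]/n*t,q[1]/n*t
    else: x,y=q[0]/q[2],q[1]/q[2]
    return np.array([c["cx"]+c["fx"]*x,c["cy"]+c["fy"]*y])
def tri(o1,d1,o2,d2):
    A=np.stack([d1,-d2],1); t=np.linalg.lstsq(A,o2-o1,rcond=None)[0]
    a,b=o1+d1*t[0],o2+d2*t[1]; return (a+b)/2,np.linalg.norm(a-b)
def rel(p,rpy):
    "units for a target TCP pose from the present one"
    s=get_obs(); R0=R.from_euler('xyz',s["tcp_rot"]); R1=R.from_euler('xyz',rpy)
    return np.round(R0.inv().apply(np.array(p)-s["tool_pos"])/120,4),np.round((R0.inv()*R1).as_rotvec()/(2*np.pi),4)
E
python3 - <<'E'
from h import *
s=get_obs();print(s)
for c in("scene","top"):
    im=optics.capture(c);cv2.imwrite(f"pics/{c}0.png",cv2.resize(im[...,::-1],None,fx=1.5,fy=1.5))
    k=optics.get_calibration(c);print(c,k["fx"],np.round(k["world_from_camera"],3).tolist())
    for n in["portafilter","portafilter_rim","portafilter_neck","stand","stand_rest","funnel","tamper"]:
        for r in finder.pinpoint(n,c)[:2]: print(c,n,np.round(r["uv"],1),round(r["confidence"],2))
E
```

```text
pics
{'time': 0.0, 'joint_positions': array([-1.47096749e+00,  3.42751562e-01,  1.52501072e+00,  1.08318931e-05,
        1.27538307e+00, -1.46012157e-01]), 'dq': array([-3.68209359e-05,  1.17244847e-03, -1.13965788e-03, -8.83337356e-04,
       -1.33713877e-03, -9.24177019e-04]), 'tau': array([ 1.17739437e-03, -4.31246495e+01, -2.44222856e+01,  7.18026306e-02,
        5.59141603e-02, -1.36496360e-04]), 'tool_pos': array([ 127.74878309, -508.80871979,  226.0321883 ]), 'tcp_rot': array([-3.14005798e+00, -2.36155823e-04,  2.45837647e-01]), 'contact_force': array([0.23011633, 0.36726483, 0.43799211]), 'moment': array([ 0.03935455, -0.01388884,  0.0461069 ]), 'finger_force': 0.0, 'grip_width': 91.33226131846924}
scene 466.22409424280863 [[-0.753, -0.503, 0.424, -47.576], [-0.658, 0.558, -0.507, 667.893], [0.019, -0.66, -0.751, 1232.521], [0.0, 0.0, 0.0, 1.0]]
scene portafilter [208.6 286.7] 0.64
scene portafilter_rim [204.4 280.9] 0.59
scene portafilter_neck [208.2 296.2] 0.58
scene stand [231.3 237.7] 0.76
scene stand_rest [229.7 223.4] 0.94
scene funnel [323.8 186.5] 0.56
scene funnel [233.6 239.8] 0.49
scene tamper [309.5 219.5] 0.81
scene tamper [209.8 294.8] 0.49
top 410.12079540596596 [[0.001, -0.988, 0.156, 384.081], [-1.0, 0.002, 0.019, -109.484], [-0.019, -0.156, -0.988, 1417.392], [0.0, 0.0, 0.0, 1.0]]
top portafilter [168.6 223.5] 0.63
top portafilter_rim [167.9 224.4] 0.91
top portafilter_rim [164.3 237.8] 0.46
top portafilter_neck [160.7 238.2] 0.55
top stand [228.2 211.7] 0.73
top stand_rest [221.7 206. ] 0.74
top funnel [339.9 236.5] 0.7
top funnel [194.2 265.4] 0.25
top tamper [291.9 250.7] 0.68
top tamper [161.9 234.4] 0.54
```

View pics/scene0.png

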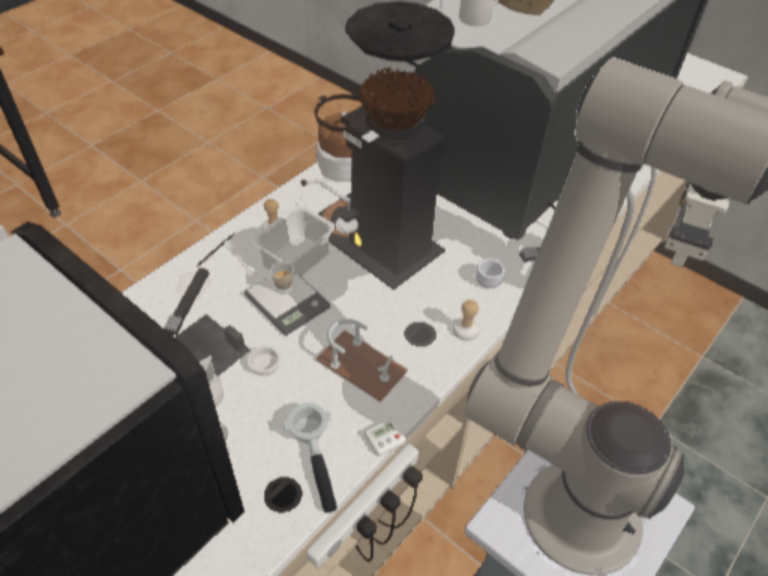

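View pics/top0.png

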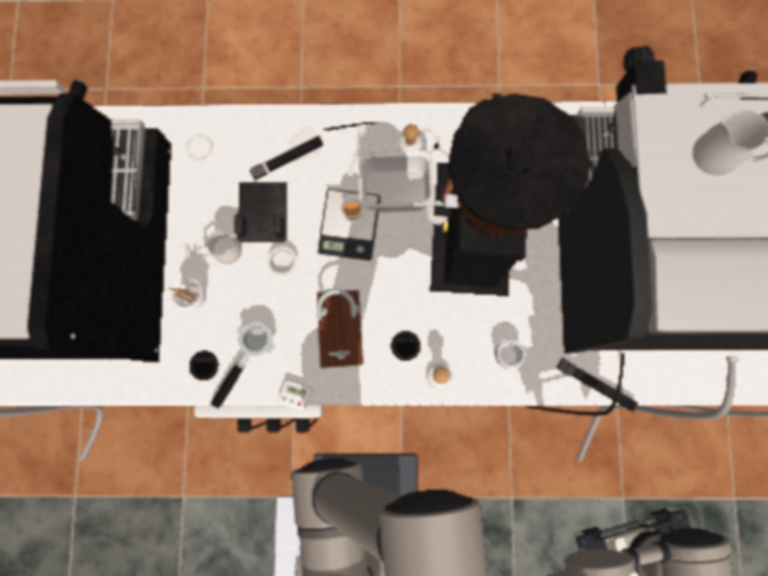

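Run:
```python
from h import *
S={"portafilter":(208.6,286.7),"portafilter_rim":(204.4,280.9),"portafilter_neck":(208.2,296.2),"stand_rest":(229.7,223.4),"stand":(231.3,237.7),"funnel":(323.8,186.5),"tamper":(309.5,219.5)}
T={"portafilter":(168.6,223.5),"portafilter_rim":(167.9,224.4),"portafilter_neck":(160.7,238.2),"stand_rest":(221.7,206),"stand":(228.2,211.7),"funnel":(339.9,236.5),"tamper":(291.9,250.7)}
Z=dict(portafilter=0,portafilter_rim=44,portafilter_neck=25,stand=0,stand_rest=85,funnel=0,tamper=0)
for n in S:
    print(n,np.round(tri(*ray("scene",S[n]),*ray("top",T[n]))[0]),at_z("scene",S[n],Z[n]).round(),at_z("top",T[n],Z[n]).round())
```

```text
portafilter [497. 211.  19.] [494. 199.   0.] [510. 223.   0.]
portafilter_rim [500. 212.  45.] [497. 210.  44.] [503. 215.  44.]
portafilter_neck [456. 238.  41.] [462. 231.  25.] [458. 242.  25.]
stand_rest [561.  30.  87.] [563.  29.  85.] [560.  30.  85.]
stand [557.  19.   2.] [565.  22.   0.] [551.  16.   0.]
funnel [ 468. -368.   -1.] [ 471. -365.    0.] [ 465. -369.    0.]
tamper [ 417. -203.    8.] [ 420. -209.    0.] [ 417. -204.    0.]
```

Scene picture: portafilter at about (305,425) with its handle towards (325,495), horseshoe at (345,340), tamper (468,320), funnel (490,270). The top picture agrees: portafilter rim (255,338), horseshoe (338,303), V rest (340,353), funnel (510,353). I'll move above the portafilter for a close look.

send_rows(offset=[[0.24,-0.11,0],[0.48,-0.22,0],[0.73,-0.33,0],[0.97,-0.444,0],[0.97,-0.444,0]], delta_rot=[[0,0,0.01],[0,0,0.02],[0,0,0.03],[0,0,0.0391],[0,0,0.0391]])

```text
time: 1.42
tool_pos: [228.9, -428.1, 226.9]
tcp_rot: [3.142, -0.0, 0.003]
contact_force: [-0.5, 0.2, 0.1]
grip_width: 91.9
finger_force: 0.0
```

send_rows(offset=[[0.3,-0.25,0],[0.6,-0.5,0],[0.917,-0.75,0]], delta_rot=[[0,0,0],[0,0,0],[0,0,0]])

```text
time: 1.8
tool_pos: [338.2, -339.3, 226.8]
tcp_rot: [3.141, -0.0, -0.0]
contact_force: [-0.2, -0.1, 0.7]
grip_width: 91.8
finger_force: 0.0
```

send_rows(offset=[[0.3,-0.25,0],[0.6,-0.5,0],[0.93,-0.74,0]], delta_rot=[[0,0,0],[0,0,0],[0,0,0]])

```text
time: 2.17
tool_pos: [450.1, -250.4, 226.9]
tcp_rot: [3.141, -0.0, 0.0]
contact_force: [0.6, -1.2, 0.0]
grip_width: 91.4
finger_force: 0.0
```

send_rows(offset=[[0,-0.3,0],[0,-0.6,0],[0,-0.917,0]], delta_rot=[[0,0,0],[0,0,0],[0,0,0]])

```text
time: 2.55
tool_pos: [449.3, -140.3, 226.6]
tcp_rot: [3.141, -0.0, 0.0]
contact_force: [0.0, -0.7, 0.3]
grip_width: 91.6
finger_force: 0.0
```

send_rows(offset=[[0,-0.3,0],[0,-0.6,0],[0,-0.917,0]], delta_rot=[[0,0,0],[0,0,0],[0,0,0]])

```text
time: 2.92
tool_pos: [449.5, -30.2, 226.8]
tcp_rot: [3.141, -0.001, -0.0]
contact_force: [1.3, 0.6, 0.5]
grip_width: 91.9
finger_force: 0.0
```

send_rows(offset=[[0,-0.3,0],[0,-0.6,0],[0,-0.917,0]], delta_rot=[[0,0,0],[0,0,0],[0,0,0]])

```text
time: 3.3
tool_pos: [449.7, 79.9, 226.8]
tcp_rot: [3.141, -0.001, 0.0]
contact_force: [0.4, -0.2, -0.4]
grip_width: 92.1
finger_force: 0.0
```

send_rows(offset=[[0,-0.3,0],[0,-0.6,0],[0,-0.917,0],[0,-0.917,0],[0,-0.917,0]], delta_rot=[[0,0,0],[0,0,0],[0,0,0],[0,0,0],[0,0,0]])

```text
time: 3.92
tool_pos: [449.5, 188.9, 226.6]
tcp_rot: [3.141, 0.0, 0.0]
contact_force: [-0.4, -0.9, -0.1]
grip_width: 91.9
finger_force: 0.0
```

Run:
```python
from h import *
s=get_obs();print(s["time"],s["tool_pos"],s["tcp_rot"],s["joint_positions"])
k=optics.get_calibration("wrist");print(k["fx"],np.round(k["world_from_camera"],3).tolist())
im=optics.capture("wrist");cv2.imwrite("pics/w1.png",cv2.resize(im[...,::-1],None,fx=1.5,fy=1.5))
Z=dict(portafilter=0,portafilter_rim=44,portafilter_neck=25.5,stand=0,stand_rest=85)
for n in Z:
    for r in finder.pinpoint(n,"wrist")[:2]: print(n,np.round(r["uv"],1),round(r["confidence"],2),at_z("wrist",r["uv"],Z[n],k).round(1))
m=finder.silhouettes("portafilter","wrist")[0];print(m["box"],m["confidence"]);np.save("m1.npy",m["region"])
```

```text
3.925 [449.5338404  188.90025825 226.55251852] [3.14087276e+00 1.42561028e-04 3.86166793e-04] [ 2.40918234e-01  2.74032092e-01  1.62264486e+00 -7.02087225e-04
  1.24522573e+00  1.81155301e+00]
297.3186396354542 [[-0.001, -0.968, -0.252, 517.381], [-1.0, 0.001, -0.001, 189.249], [0.001, 0.252, -0.968, 383.819], [0.0, 0.0, 0.0, 1.0]]
portafilter [244.  131.6] 0.88 [496.5 207.    0. ]
portafilter_rim [242.9 132.2] 0.78 [498.2 206.2  44. ]
portafilter_neck [220.8 162.8] 0.95 [460.  234.6  25.5]
stand [380.1  87. ] 0.85 [562.   24.7   0. ]
stand_rest [412.1  86.4] 0.97 [556.8  21.8  85. ]
[179.7, 96.6, 279.6, 241.2] 0.69
```

View it.

View pics/w1.png

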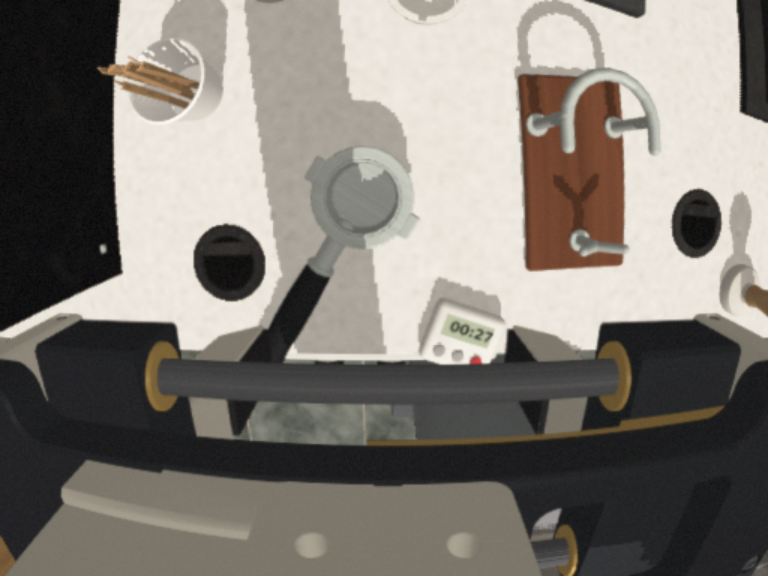

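Run:
```python
from h import *
m=np.load("m1.npy"); v,u=np.nonzero(m)
k=optics.get_calibration("wrist")
P=np.array([at_z("wrist",(a,b),20,k)[:2] for a,b in zip(u,v)])
rim=np.array([498,206.5])
d=np.linalg.norm(P-rim,axis=1)
H=P[(d>75)&(d<190)]
# lower handle z about 15
c=H.mean(0);w,V=np.linalg.eigh(np.cov(H.T));e=V[:,1];e*=np.sign(e@(rim-c))
print(len(H),c,e,np.arctan2(e[1],e[0]), "from centroid to rim",np.arctan2(*(rim-c)[::-1]),d.max())
```

```text
1212 [400.15737928 270.09558081] [ 0.87398855 -0.48594652] -0.5074458264723545 from centroid to rim -0.5763599693675027 169.79854408082778
```

Wrist view: rim centre near (362,197), ears at (318,172) and (406,222), neck/handle joint (320,268), timer (465,325); horseshoe at (612,110), V rest near (600,243).

Run:
```python
from h import *
k=optics.get_calibration("wrist")
A=lambda u,v,z:at_z("wrist",(u/1.5,v/1.5),z,k).round(1)
print("rim",A(362,197,44),"joint",A(320,268,23.6),"handle mid",A(296,315,18),"ears",A(315,169,42),A(410,225,42))
print("timer corners",A(436,300,22),A(422,352,22),A(508,325,22))
print("prong ends",A(569,150,80),A(656,151,80),"board corners z12",A(518,75,12),A(619,78,12),A(623,265,12),A(527,269,12))
print("apex",A(610,72,80))
im=optics.capture("top");k2=optics.get_calibration("top")
B=lambda u,v,z:at_z("top",(u/1.5,v/1.5),z,k2).round(1)
print("top: rim",B(255,338,44),"handle end",B(215,402,12),"joint",B(245,359,23))
for n,z in(("portafilter_rim",44),("portafilter_neck",25.5),("stand_rest",85)):
    for r in finder.pinpoint(n,"top")[:1]:print(n,at_z("top",r["uv"],z,k2).round(1))
```

```text
rim [499.2 208.4  44. ] joint [439.7 245.3  23.6] handle mid [396.6 269.3  18. ] ears [521.4 244.4  42. ] [477.3 171.7  42. ]
timer corners [411.3 148.   22. ] [363.6 158.9  22. ] [387.9  82.9  22. ]
prong ends [538.2  60.   80. ] [544.8 -16.2  80. ] board corners z12 [605.6  78.2  12. ] [615.1 -20.7  12. ] [441.  -32.4  12. ] [436.3  66.   12. ]
apex [600.7  25.4  80. ]
top: rim [500.  207.4  44. ] handle end [357.9 300.8  12. ] joint [454.2 233.5  23. ]
portafilter_rim [503.2 210.3  44. ]
portafilter_neck [457.2 234.4  25.5]
stand_rest [568.2  26.6  85. ]
```

send_rows(offset=[[0.015,-0.1,0.25],[0.03,-0.2,0.5],[0.045,-0.3,0.75],[0.054,-0.383,1.0],[0.054,-0.383,1.0],[0.054,-0.383,1.0]], delta_rot=[[0,0,0.022],[0,0,0.044],[0,0,0.066],[0,0,0.0883],[0,0,0.0883],[0,0,0.0883]], grip=0.6)

```text
time: 5.22
tool_pos: [456.3, 235.7, 107.6]
tcp_rot: [-3.141, -0.001, -0.552]
contact_force: [0.4, -0.2, 0.1]
grip_width: 55.1
finger_force: 0.0
```

Run:
```python
from h import *
s=get_obs();print(s["time"],s["tool_pos"],s["tcp_rot"],s["joint_positions"][5])
k=optics.get_calibration("wrist")
im=optics.capture("wrist");cv2.imwrite("pics/w2.png",cv2.resize(im[...,::-1],None,fx=1.5,fy=1.5))
Z=dict(portafilter=0,portafilter_rim=44,portafilter_neck=25.5,stand_rest=85)
for n in Z:
    for r in finder.pinpoint(n,"wrist")[:1]: print(n,np.round(r["uv"],1),round(r["confidence"],2),at_z("wrist",r["uv"],Z[n],k).round(1))
print("predicted neck px x1.5",proj("wrist",[456,235,25.5],k)*1.5,"tcp line",proj("wrist",[*s["tool_pos"][:2],25],k)*1.5)
```

```text
5.225 [456.27382534 235.68889763 107.64547749] [-3.14083074e+00 -9.06454829e-04 -5.51824780e-01] 2.4503782711945474
portafilter [260.9 136.2] 0.57 [497.2 208.2   0. ]
portafilter_neck [259.6 192.7] 0.76 [459.5 232.9  25.5]
predicted neck px x1.5 [389.52583661 296.0409632 ] tcp line [388.21484778 296.02110334]
```

View pics/w2.png

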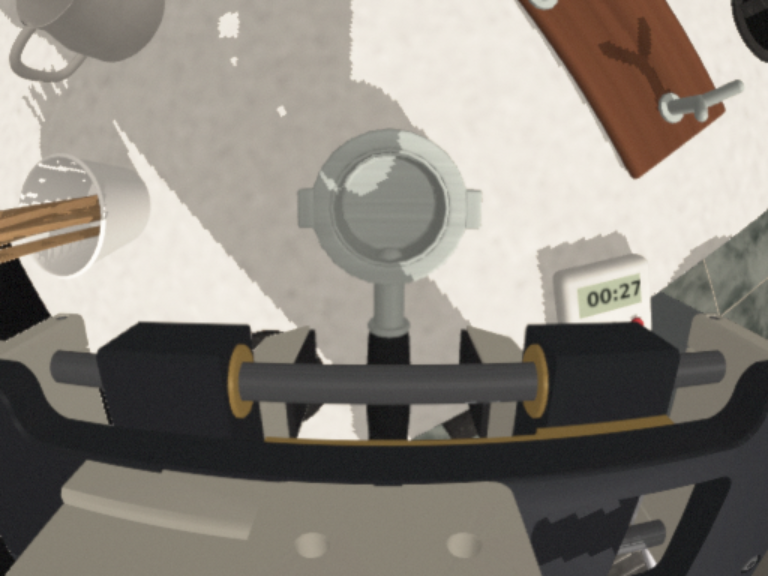

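Wrist view: rim centre (391,205), ears level at y≈208, neck straight down column 389 to the collar at (389,328): well aligned. I'll check the along-neck position and then descend.

Run:
```python
from h import *
s=get_obs();k=optics.get_calibration("wrist")
R0=R.from_euler('xyz',s["tcp_rot"])
for n,u,v,z in(("rim",391,205,44),("earL",297,208,42),("earR",482,209,42),("rim far",391,128,42),("rim near",389,283,44),("collar far",389,318,32),("collar edge",389,332,36),("stirrers",150,205,60),("timer",555,268,22),("timer",570,325,22)):
    p=at_z("wrist",(u/1.5,v/1.5),z,k); print(n,p.round(1),"tool:",R0.inv().apply(p-s["tool_pos"]).round(1))
```

```text
rim [499.7 207.1  44. ] tool: [51.9  1.4 63.7]
earL [523.9 248.1  42. ] tool: [ 50.9 -46.1  65.8]
earR [474.1 168.7  42. ] tool: [50.3 47.6 65.7]
rim far [532.4 186.8  42. ] tool: [90.4  1.5 65.8]
rim near [466.5 228.9  44. ] tool: [12.2  0.4 63.7]
collar far [447.  240.9  32. ] tool: [-10.7   0.5  75.7]
collar edge [441.3 244.4  36. ] tool: [-17.4   0.5  71.7]
stirrers [568.3 307.9  60. ] tool: [  57.1 -120.4   47.9]
timer [418.3 144.4  22. ] tool: [15.7 97.6 85.6]
timer [380.8 151.3  22. ] tool: [-19.9 111.5  85.5]
```

send_rows(offset=[[0,0,0.25],[0,0,0.5],[0,0,0.7],[0,0,0.835],[0,0,0.835],[0,0,0.835]], delta_rot=[[0,0,0],[0,0,0],[0,0,0],[0,0,0],[0,0,0],[0,0,0]])

```text
time: 6.22
tool_pos: [456.4, 235.9, 7.3]
tcp_rot: [-3.14, -0.001, -0.555]
contact_force: [0.4, 0.5, 0.7]
grip_width: 55.0
finger_force: 0.0
```

send_rows(offset=[[0,0,0],[0,0,0],[0,0,0],[0,0,0],[0,0,0],[0,0,0]], delta_rot=[[0,0,0],[0,0,0],[0,0,0],[0,0,0],[0,0,0],[0,0,0]], grip=0)

```text
time: 6.98
tool_pos: [455.7, 235.6, 6.5]
tcp_rot: [3.141, 0.0, -0.555]
contact_force: [-0.6, -1.1, 2.2]
grip_width: 16.2
finger_force: 30.0
```

send_rows(offset=[[0,0,-0.1],[0,0,-0.3],[0,0,-0.5],[0,0,-0.75],[0,0,-0.95],[0,0,-1.0],[0,0,-1.0]], delta_rot=[[0,0,0],[0,0,0],[0,0,0],[0,0,0],[0,0,0],[0,0,0],[0,0,0]])

```text
time: 7.85
tool_pos: [455.4, 235.6, 126.2]
tcp_rot: [3.141, 0.0, -0.555]
contact_force: [-0.8, 0.2, -4.3]
grip_width: 16.0
finger_force: 30.0
```

send_rows(offset=[[0.06,0.08,0],[0.18,0.23,0],[0.3,0.39,0],[0.43,0.55,0],[0.55,0.7,0],[0.61,0.779,0],[0.61,0.779,0],[0.61,0.779,0]], delta_rot=[[0,0,-0.01],[0,0,-0.03],[0,0,-0.05],[0,0,-0.07],[0,0,-0.09],[0,0,-0.0995],[0,0,-0.0995],[0,0,-0.0995]])

```text
time: 8.85
tool_pos: [468.3, 118.0, 125.8]
tcp_rot: [-3.141, 0.001, 0.069]
contact_force: [0.7, -0.4, -3.8]
grip_width: 15.7
finger_force: 30.0
```

Run:
```python
from h import *
s=get_obs();print(s["time"],s["tool_pos"],s["tcp_rot"],s["grip_width"],s["contact_force"],s["moment"])
k=optics.get_calibration("wrist")
im=optics.capture("wrist");cv2.imwrite("pics/w3.png",cv2.resize(im[...,::-1],None,fx=1.5,fy=1.5))
Z=dict(portafilter=120,portafilter_rim=164,stand=0,stand_rest=85)
for n in Z:
    for r in finder.pinpoint(n,"wrist")[:1]: print(n,np.round(r["uv"],1),round(r["confidence"],2),at_z("wrist",r["uv"],Z[n],k).round(1))
for r in finder.pinpoint("stand_rest","wrist"):print(r)
```

```text
8.85 [468.25856866 118.0413205  125.82307284] [-3.14145739e+00  1.45917137e-03  6.92929053e-02] 15.731168591458049 [ 0.69316715 -0.43656459 -3.81266569] [ 0.03042569  0.01439051 -0.00972703]
portafilter_rim [260.3 156.5] 0.67 [519.5 120.9 164. ]
stand [362.2  97.8] 0.94 [563.2  22.8   0. ]
stand_rest [401.3  97.1] 0.67 [560.2  22.6  85. ]
{'uv': [401.3, 97.1], 'confidence': 0.67}
```

View pics/w3.png

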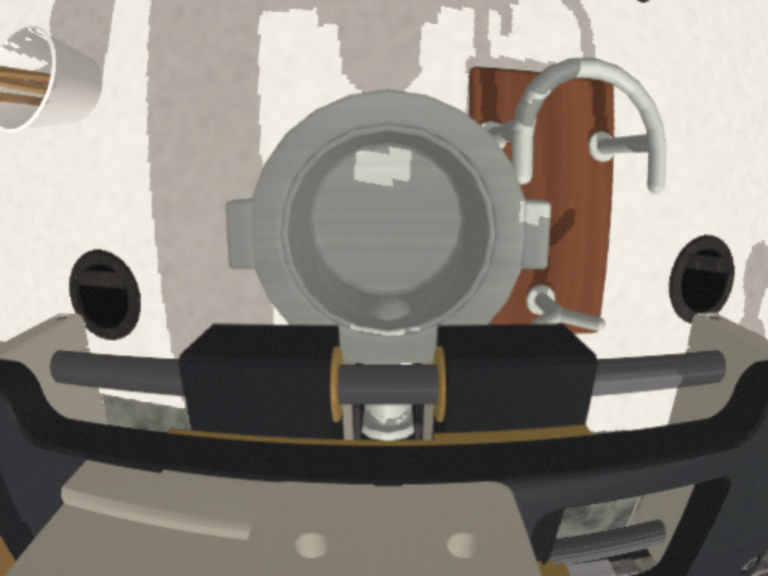

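Wrist view: the portafilter hangs level, rim centre (387,215), ears level. Horseshoe rod: prong ends at (525,180) and (657,190), apex (582,67). I'll fit the U shape.

```bash
cat > fit.py <<'E'
from h import *
from scipy.optimize import least_squares
s=get_obs();k=optics.get_calibration("wrist")
A=lambda u,v,z:at_z("wrist",(u/1.5,v/1.5),z,k)
pts=[(580,67),(525,160),(524,135),(531,108),(550,80),(657,170),(656,140),(647,112),(628,87),(605,72)]
P=np.array([A(*p,80)[:2] for p in pts])
E=np.array([A(525,182,80)[:2],A(657,191,80)[:2]])
def res(q):
    c,s_=np.cos(q[2]),np.sin(q[2]); L=(P-q[:2])@np.array([[c,-s_],[s_,c]])
    r=np.where(L[:,0]>0,np.hypot(*L.T),abs(L[:,1]))-37.8
    e=((E-q[:2])@np.array([c,s_])+23)
    return np.r_[r,e]
f=least_squares(res,[560,23,.07],loss="soft_l1");print(f.x,res(f.x).round(1))
print("board",[A(u,v,12)[:2].round(1).tolist() for u,v in((469,67),(614,75),(600,331))])
# portafilter in the hand
R0=R.from_euler('xyz',s["tcp_rot"])
for n,u,v,z in(("rim near",387,332,163),("mouth",389,228,163),("earL",227,233,162),("earR",550,233,162),("rim far",387,90,160)):
    p=A(u,v,z);print(n,p.round(1),R0.inv().apply(p-s["tool_pos"]).round(1))
E
python3 fit.py
```

```text
[5.62100445e+02 2.37562422e+01 9.38395277e-02] [ 0.4 -0.9 -0.5 -1.2 -0.3 -0.2 -0.7 -1.3 -1.3 -0.5  2.6  1.2]
board [[607.1, 78.0], [619.7, -20.9], [444.0, -33.8]]
rim near [491.5 119.9 163. ] [ 22.9  -0.2 -36.6]
mouth [521.4 121.5 163. ] [ 52.9   0.3 -36.6]
earL [517.4 167.7 162. ] [ 52.1 -46.1 -35.6]
earR [523.8  75.2 162. ] [ 52.   46.6 -35.6]
rim far [559.6 124.7 160. ] [ 91.2  -0.2 -33.6]
```

send_rows(offset=[[0.03,0.1,0],[0.09,0.28,0],[0.15,0.46,0],[0.21,0.64,0],[0.27,0.79,0],[0.2915,0.844,0],[0.2915,0.844,0.12],[0.2915,0.844,0.23]], delta_rot=[[0,0,0],[0,0,-0.001],[0,0,-0.0017],[0,0,-0.0017],[0,0,-0.0017],[0,0,-0.0017],[0,0,-0.0017],[0,0,-0.0017]])

```text
time: 10.15
tool_pos: [510.0, 19.7, 97.6]
tcp_rot: [-3.141, 0.001, 0.082]
contact_force: [-0.3, 0.6, -4.2]
grip_width: 15.8
finger_force: 30.0
```

send_rows(offset=[[0,0,0],[0,0,0]], delta_rot=[[0,0,0],[0,0,0]])

```text
time: 10.4
tool_pos: [510.7, 19.5, 98.8]
tcp_rot: [3.142, 0.0, 0.082]
contact_force: [0.5, -0.2, -4.7]
grip_width: 16.2
finger_force: 30.0
```

Run:
```python
from h import *
s=get_obs();print(s["time"],s["tool_pos"],s["tcp_rot"],s["grip_width"],s["contact_force"])
k=optics.get_calibration("wrist")
w=optics.capture("wrist");t=optics.capture("top");c=optics.capture("scene")
a=cv2.resize(w[0:256,60:460],(400,256)) 
big=lambda im,r,cc,f:cv2.resize(im[r[0]:r[1],cc[0]:cc[1]],None,fx=f,fy=f,interpolation=cv2.INTER_CUBIC)
S=big(c,(190,290),(180,290),3.6);W=big(w,(20,230),(150,370),1.8)
H=max(S.shape[0],W.shape[0]);o=np.zeros((H,S.shape[1]+W.shape[1],3),np.uint8);o[:S.shape[0],:S.shape[1]]=S;o[:W.shape[0],S.shape[1]:]=W
cv2.imwrite("pics/c4.png",o[...,::-1]);print(o.shape)
```

```text
10.4 [510.73839803  19.53794637  98.823942  ] [3.14155621e+00 1.64459849e-04 8.19283310e-02] 16.23667906073961 [ 0.52468666 -0.22314395 -4.7118434 ]
(378, 792, 3)
```

View pics/c4.png

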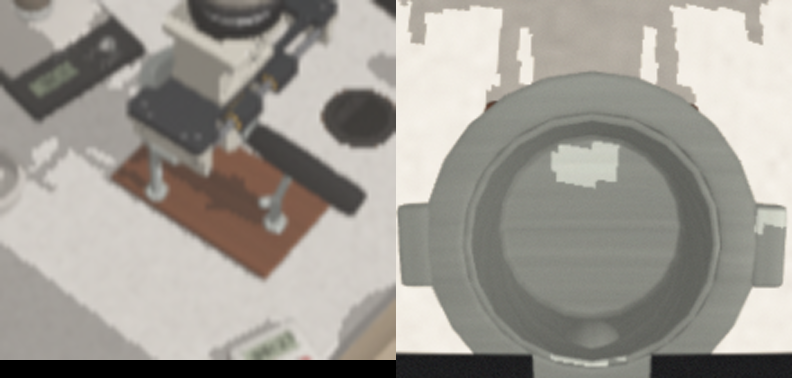

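Left crop: the basket is above the horseshoe and the handle above the V rest. Right (wrist crop): the board's far corners at (488,105) and (697,105) are symmetric about the rim centre (592). I'll descend.

send_rows(offset=[[0,0,0.04],[0,0,0.1],[0,0,0.14],[0,0,0.18]], delta_rot=[[0,0,0],[0,0,0],[0,0,0],[0,0,0]])

```text
time: 11.05
tool_pos: [510.7, 19.1, 76.8]
tcp_rot: [3.142, 0.0, 0.081]
contact_force: [-0.1, -0.5, -4.1]
grip_width: 16.2
finger_force: 30.0
```

send_rows(offset=[[0,0,0.04],[0,0,0.08],[0,0,0.12],[0,0,0.12]], delta_rot=[[0,0,0],[0,0,0],[0,0,0],[0,0,0]])

```text
time: 11.55
tool_pos: [510.5, 19.1, 62.5]
tcp_rot: [-3.142, 0.001, 0.081]
contact_force: [0.1, -0.5, -5.1]
grip_width: 16.4
finger_force: 30.0
```

send_rows(offset=[[0,0,0.02],[0,0,0.04],[0,0,0.05],[0,0,0.05]], delta_rot=[[0,0,0],[0,0,0],[0,0,0],[0,0,0]])

```text
time: 12.05
tool_pos: [510.7, 19.2, 56.9]
tcp_rot: [3.142, 0.0, 0.081]
contact_force: [1.0, 0.4, -4.0]
grip_width: 16.2
finger_force: 30.0
```

Run:
```python
from h import *
s=get_obs();print(s["tool_pos"],s["tcp_rot"],s["contact_force"],s["moment"])
```

```text
[510.73977811  19.16319543  56.88510441] [3.14157325e+00 6.24423908e-05 8.11654140e-02] [ 1.0189934   0.39221978 -4.02771962] [-0.03393287  0.10731694 -0.02944335]
```

send_rows(offset=[[0,0,0.005],[0,0,0.01],[0,0,0.01]], delta_rot=[[0,0,0],[0,0,0],[0,0,0]])

```text
time: 12.42
tool_pos: [510.9, 19.2, 56.2]
tcp_rot: [3.142, -0.001, 0.081]
contact_force: [-2.2, 1.4, 4.0]
grip_width: 16.3
finger_force: 30.0
```

send_rows(offset=[[0,0,0.004],[0,0,0.008],[0,0,0.008]], delta_rot=[[0,0,0],[0,0,0],[0,0,0]])

```text
time: 12.8
tool_pos: [510.9, 19.3, 55.9]
tcp_rot: [3.142, -0.001, 0.081]
contact_force: [-5.1, 3.0, 11.4]
grip_width: 16.0
finger_force: 30.0
```

send_rows(offset=[[0,0,0],[0,0,0],[0,0,0],[0,0,0],[0,0,0]], delta_rot=[[0,0,0],[0,0,0],[0,0,0],[0,0,0],[0,0,0]], grip=0.55)

```text
time: 13.42
tool_pos: [510.8, 19.1, 54.6]
tcp_rot: [3.141, 0.0, 0.081]
contact_force: [0.2, -0.6, 0.5]
grip_width: 50.3
finger_force: 0.0
```

send_rows(offset=[[0,0,-0.1],[0,0,-0.3],[0,0,-0.6],[0,0,-0.9],[0,0,-1],[0,0,-1]], delta_rot=[[0,0,0],[0,0,0],[0,0,0],[0,0,0],[0,0,0],[0,0,0]])

```text
time: 14.18
tool_pos: [511.0, 19.1, 175.3]
tcp_rot: [3.141, -0.001, 0.081]
contact_force: [0.3, 0.3, -0.6]
grip_width: 50.5
finger_force: 0.0
```

Run:
```python
from h import *
s=get_obs();print(s["time"],s["tool_pos"],s["tcp_rot"],s["grip_width"],s["contact_force"])
k=optics.get_calibration("wrist");np.savez("w5.npz",**{a:k[a] for a in k})
w=optics.capture("wrist");c=optics.capture("scene")
Z=dict(portafilter=49,portafilter_rim=93,portafilter_neck=74.5)
for n in Z:
    for r in finder.pinpoint(n,"wrist")[:1]: print(n,np.round(r["uv"],1),round(r["confidence"],2),at_z("wrist",r["uv"],Z[n],k).round(1))
big=lambda im,r,cc,f:cv2.resize(im[r[0]:r[1],cc[0]:cc[1]],None,fx=f,fy=f,interpolation=cv2.INTER_CUBIC)
S=big(c,(190,290),(180,280),3.8);W=big(w,(20,230),(150,370),1.8)
H=max(S.shape[0],W.shape[0]);o=np.zeros((H,S.shape[1]+W.shape[1],3),np.uint8);o[:S.shape[0],:S.shape[1]]=S;o[:W.shape[0],S.shape[1]:]=W
cv2.imwrite("pics/c5.png",o[...,::-1]);print(o.shape)
```

```text
14.175 [510.95431421  19.12868566 175.26871733] [ 3.14120653e+00 -1.48177952e-03  8.11922513e-02] 50.54855135508114 [ 0.32453503  0.25936407 -0.60135254]
portafilter [257.4 134.1] 0.73 [560.9  23.9  49. ]
portafilter_rim [260.  133.8] 0.58 [564.  22.  93.]
portafilter_neck [254.3 191.6] 0.63 [511.   22.7  74.5]
(380, 776, 3)
```

View pics/c5.png

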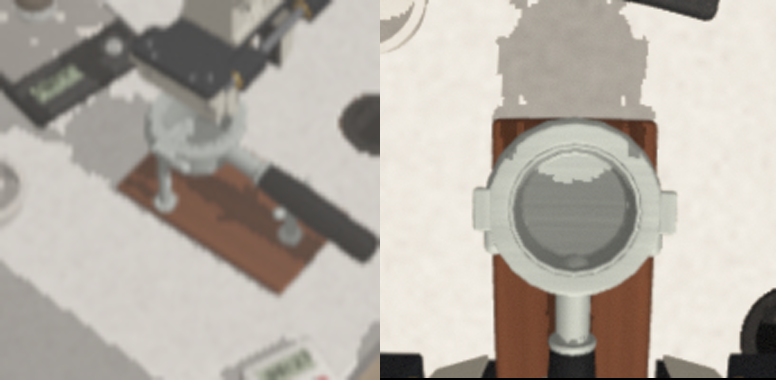

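Both crops show the portafilter seated: rim round and level on the rod with prong ends symmetric at (490,243) and (660,243), handle lying over the V rest. Now to the funnel.

send_rows(offset=[[-0.03,0.2,0],[-0.09,0.5,0],[-0.154,0.794,0]], delta_rot=[[0,0,0],[0,0,0],[0,0,0]], grip=1)

```text
time: 14.8
tool_pos: [499.6, -78.1, 173.9]
tcp_rot: [-3.141, 0.001, 0.082]
contact_force: [0.2, -0.8, 0.5]
grip_width: 76.2
finger_force: 0.0
```

send_rows(offset=[[-0.05,0.27,0],[-0.1,0.53,0],[-0.154,0.794,0]], delta_rot=[[0,0,0],[0,0,0],[0,0,0]])

```text
time: 15.18
tool_pos: [488.9, -174.7, 173.9]
tcp_rot: [-3.141, 0.001, 0.081]
contact_force: [-0.4, 0.1, 0.1]
grip_width: 91.1
finger_force: 0.0
```

send_rows(offset=[[-0.05,0.27,0],[-0.1,0.53,0],[-0.154,0.794,0]], delta_rot=[[0,0,0],[0,0,0],[0,0,0]])

```text
time: 15.55
tool_pos: [478.2, -271.1, 173.8]
tcp_rot: [-3.14, 0.001, 0.081]
contact_force: [0.1, -0.3, 0.8]
grip_width: 92.0
finger_force: 0.0
```

send_rows(offset=[[-0.05,0.27,0],[-0.1,0.53,0],[-0.154,0.794,0],[-0.154,0.794,0],[-0.154,0.794,0]], delta_rot=[[0,0,0],[0,0,0],[0,0,0],[0,0,0],[0,0,0]])

```text
time: 16.18
tool_pos: [467.8, -366.0, 173.9]
tcp_rot: [-3.14, 0.001, 0.081]
contact_force: [0.2, 0.3, -0.2]
grip_width: 91.7
finger_force: 0.0
```

Run:
```python
from h import *
k5=dict(np.load("w5.npz"));k5={a:(v if v.ndim else float(v)) for a,v in k5.items() if v.dtype.kind=='f'}
print("mouth",at_z("wrist",(258.3,135),93,k5))
s=get_obs();print(s["time"],s["tool_pos"],s["tcp_rot"],s["grip_width"])
k=optics.get_calibration("wrist")
w=optics.capture("wrist");cv2.imwrite("pics/w6.png",cv2.resize(w[...,::-1],None,fx=1.5,fy=1.5))
R0=R.from_euler('xyz',s["tcp_rot"])
for r in finder.pinpoint("funnel","wrist")[:2]:
    p=at_z("wrist",r["uv"],0,k);print(np.round(r["uv"],1),round(r["confidence"],2),p.round(1),R0.inv().apply(p-s["tool_pos"]).round(1))
```

```text
mouth [562.92613933  23.30301354  93.        ]
16.175 [ 467.75747916 -366.00872275  173.91180926] [-3.13998781e+00  9.69353090e-04  8.10391022e-02] 91.67829919807174
[254.9 177.6] 0.65 [ 464.8 -362.1    0. ] [ -2.5  -3.8 173.9]
```

View pics/w6.png

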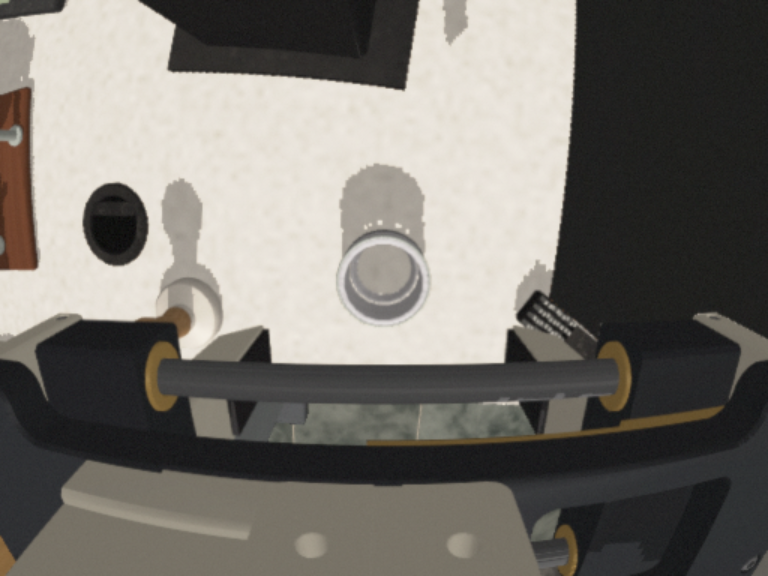

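Wrist view: funnel's top ring is an ellipse centred (384,278), columns 336–431; brush end at (530,300), tamper foot (190,312).

Run:
```python
from h import *
s=get_obs();k=optics.get_calibration("wrist");R0=R.from_euler('xyz',s["tcp_rot"])
for n,u,v,z in(("L",336,279,46),("R",431,279,46),("far",384,231,46),("near",384,326,46),("c",384,278,46),("brush",517,313,26),("brush",540,291,26),("brush",597,330,26),("tamper",222,310,20)):
    p=at_z("wrist",(u/1.5,v/1.5),z,k); print(n,p.round(1),R0.inv().apply(p-s["tool_pos"]).round(1))
```

```text
L [ 464.  -331.7   46. ] [ -1.2 -34.1 128.5]
R [ 469.1 -394.4   46. ] [ -1.3  28.8 128.4]
far [ 498.3 -360.9   46. ] [ 30.6  -2.2 128.4]
near [ 433.8 -366.    46. ] [-34.1  -2.4 128.4]
c [ 467.2 -363.4   46. ] [ -0.6  -2.3 128.4]
brush [ 444.  -463.9   26. ] [-32.   96.1 148.4]
brush [ 462.1 -479.2   26. ] [-15.2 112.8 148.3]
brush [ 434.4 -534.4   26. ] [-47.3 165.5 148.3]
tamper [ 426.  -241.3   20. ] [ -31.7 -127.3  154.6]
```

send_rows(offset=[[-0.0125,-0.021,0.2],[-0.0125,-0.021,0.5],[-0.0125,-0.021,0.8],[-0.0125,-0.021,1.0],[-0.0125,-0.021,1.0]], delta_rot=[[0,0,0],[0,0,0],[0,0,0],[0,0,0],[0,0,0]])

```text
time: 16.9
tool_pos: [465.6, -362.6, 53.1]
tcp_rot: [-3.138, 0.003, 0.082]
contact_force: [-0.5, -0.4, 0.2]
grip_width: 91.8
finger_force: 0.0
```

send_rows(offset=[[0,0,0.12],[0,0,0.25],[0,0,0.345],[0,0,0.345],[0,0,0.345]], delta_rot=[[0,0,0],[0,0,0],[0,0,0],[0,0,0],[0,0,0]])

```text
time: 17.52
tool_pos: [466.5, -364.6, 13.6]
tcp_rot: [3.141, -0.0, 0.081]
contact_force: [0.5, -0.7, 0.6]
grip_width: 91.7
finger_force: 0.0
```

send_rows(offset=[[0,0,0],[0,0,0],[0,0,0],[0,0,0],[0,0,0]], delta_rot=[[0,0,0],[0,0,0],[0,0,0],[0,0,0],[0,0,0]], grip=0.4)

```text
time: 18.15
tool_pos: [466.3, -364.4, 13.5]
tcp_rot: [3.141, -0.0, 0.081]
contact_force: [-1.3, 0.3, 1.8]
grip_width: 61.8
finger_force: 30.0
```

send_rows(offset=[[0,0,-0.1],[0,0,-0.3],[0,0,-0.6],[0,0,-0.9],[0,0,-1.0]], delta_rot=[[0,0,0],[0,0,0],[0,0,0],[0,0,0],[0,0,0]])

```text
time: 18.77
tool_pos: [467.1, -365.2, 136.2]
tcp_rot: [3.138, -0.003, 0.081]
contact_force: [0.2, -0.2, -0.5]
grip_width: 61.6
finger_force: 30.0
```

send_rows(offset=[[0,-0.05,-0.2],[0.03,-0.2,-0.4],[0.1,-0.4,-0.5],[0.18,-0.6,-0.5],[0.2646,-0.789,-0.5]], delta_rot=[[0,0,0],[0,0,0],[0,0,0],[0,0,0],[0,0,0]])

```text
time: 19.4
tool_pos: [490.0, -266.4, 192.7]
tcp_rot: [-3.141, 0.001, 0.081]
contact_force: [0.7, -0.3, -1.2]
grip_width: 61.5
finger_force: 30.0
```

send_rows(offset=[[0.07,-0.2,0],[0.13,-0.4,0],[0.2,-0.6,0],[0.2646,-0.789,0]], delta_rot=[[0,0,0],[0,0,0],[0,0,0],[0,0,0]])

```text
time: 19.9
tool_pos: [513.9, -169.4, 192.5]
tcp_rot: [-3.141, 0.001, 0.081]
contact_force: [-0.1, -0.2, -0.7]
grip_width: 61.7
finger_force: 30.0
```

send_rows(offset=[[0.07,-0.2,0],[0.13,-0.4,0],[0.2,-0.6,0],[0.2646,-0.789,0],[0.2646,-0.789,0]], delta_rot=[[0,0,0],[0,0,0],[0,0,0],[0,0,0],[0,0,0]])

```text
time: 20.52
tool_pos: [537.9, -72.2, 192.5]
tcp_rot: [-3.141, 0.001, 0.083]
contact_force: [0.6, 0.6, -0.9]
grip_width: 62.0
finger_force: 30.0
```

Run:
```python
from h import *
s=get_obs();print(s["time"],s["tool_pos"],s["tcp_rot"],s["grip_width"],s["contact_force"])
k=optics.get_calibration("wrist");R0=R.from_euler('xyz',s["tcp_rot"])
w=optics.capture("wrist");cv2.imwrite("pics/w7.png",cv2.resize(w[...,::-1],None,fx=1.5,fy=1.5))
np.save("kw7.npy",k,allow_pickle=True)
for n,z in(("portafilter_rim",93),("stand_rest",85),("funnel",s["tool_pos"][2]-13.5)):
    for r in finder.pinpoint(n,"wrist")[:1]:
        p=at_z("wrist",r["uv"],z,k);print(n,np.round(r["uv"],1),round(r["confidence"],2),p.round(1),R0.inv().apply(p-s["tool_pos"]).round(1))
```

```text
20.525 [537.94183234 -72.15394965 192.53851098] [-3.14100419e+00  1.44130355e-03  8.34765858e-02] 61.97567583705904 [ 0.60702108  0.59980248 -0.935746  ]
portafilter_rim [157.2 156.8] 0.9 [563.2  21.8  93. ] [ 33.2 -91.4  99.5]
stand_rest [162.3 203.6] 0.68 [516.7  19.2  85. ] [-13.4 -92.7 107.6]
```

View pics/w7.png

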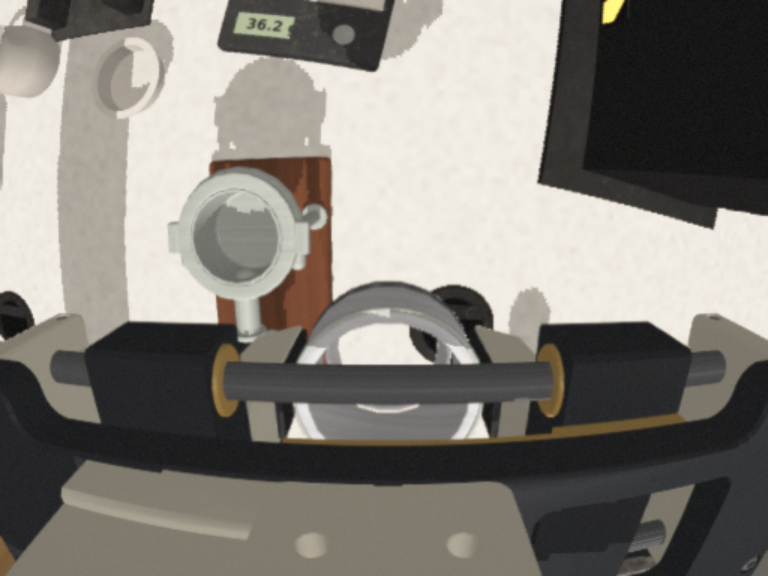

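Wrist view: seated portafilter mouth around (237,238), rim columns 180–300; funnel held upright, its top ring's far edge at (388,306).

Run:
```python
from h import *
s=get_obs();k=np.load("kw7.npy",allow_pickle=True).item();R0=R.from_euler('xyz',s["tcp_rot"])
zt=s["tool_pos"][2]-13.5
for n,u,v,z in(("mouth",237,238,93),("earL",168,236,90),("earR",310,238,93),("rim far",243,168,90),("rim near",240,299,93),("fun top far",388,306,zt+46),("fun top L",298,395,zt+46),("fun top R",481,395,zt+46),("shoulder/low far",388,283,zt+9)):
    p=at_z("wrist",(u/1.5,v/1.5),z,k); print(n,p.round(1),R0.inv().apply(p-s["tool_pos"]).round(1))
# mouth ellipse by thresholded fit
```

```text
mouth [561.6  21.   93. ] [ 31.3 -93.1 100. ]
earL [559.8  70.3  90. ] [  33.5 -142.3  103. ]
earR [564.5 -24.3  93. ] [ 30.5 -47.7 100. ]
rim far [603.8  19.7  90. ] [ 73.3 -88.4 103. ]
rim near [523.3  18.8  93. ] [ -7. -94. 100.]
fun top far [567.6 -69.8 225.5] [ 29.9  -2.1 -32.5]
fun top L [535.4 -43.6 225.5] [ -0.  -30.7 -32.5]
fun top R [ 540.2 -101.8  225.5] [  0.   27.6 -32.5]
shoulder/low far [565.1 -70.  188.5] [27.5 -2.1  4.5]
```

send_rows(offset=[[0.04,-0.1,0],[0.11,-0.3,0],[0.18,-0.5,0],[0.24,-0.7,0],[0.275,-0.775,0],[0.275,-0.775,0]], delta_rot=[[0,0,0],[0,0,0],[0,0,0],[0,0,0],[0,0,0],[0,0,0]])

```text
time: 21.48
tool_pos: [563.7, 22.1, 193.2]
tcp_rot: [3.141, 0.0, 0.082]
contact_force: [-0.3, 0.2, -0.5]
grip_width: 61.7
finger_force: 30.0
```

send_rows(offset=[[0,0,0.15],[0,0,0.35],[0,0,0.5],[0,0,0.62],[0,0,0.67],[0,0,0.67]], delta_rot=[[0,0,0],[0,0,0],[0,0,0],[0,0,0],[0,0,0],[0,0,0]])

```text
time: 22.22
tool_pos: [563.6, 21.6, 112.9]
tcp_rot: [3.141, 0.0, 0.081]
contact_force: [-0.4, -0.1, -1.3]
grip_width: 61.3
finger_force: 30.0
```

Run:
```python
from h import *
s=get_obs();print(s["time"],s["tool_pos"],s["tcp_rot"],s["grip_width"],s["contact_force"])
w=optics.capture("wrist");c=optics.capture("scene")
big=lambda im,r,cc,f:cv2.resize(im[r[0]:r[1],cc[0]:cc[1]],None,fx=f,fy=f,interpolation=cv2.INTER_CUBIC)
S=big(c,(190,290),(180,280),3.8);W=big(w,(120,310),(160,370),1.9)
H=max(S.shape[0],W.shape[0]);o=np.zeros((H,S.shape[1]+W.shape[1],3),np.uint8);o[:S.shape[0],:S.shape[1]]=S;o[:W.shape[0],S.shape[1]:]=W
cv2.imwrite("pics/c8.png",o[...,::-1]);print(o.shape)
```

```text
22.225 [563.55291226  21.57871656 112.87670455] [3.14146249e+00 2.69524593e-04 8.08876758e-02] 61.261842749916575 [-0.39150286 -0.1302082  -1.29842552]
(380, 779, 3)
```

View pics/c8.png

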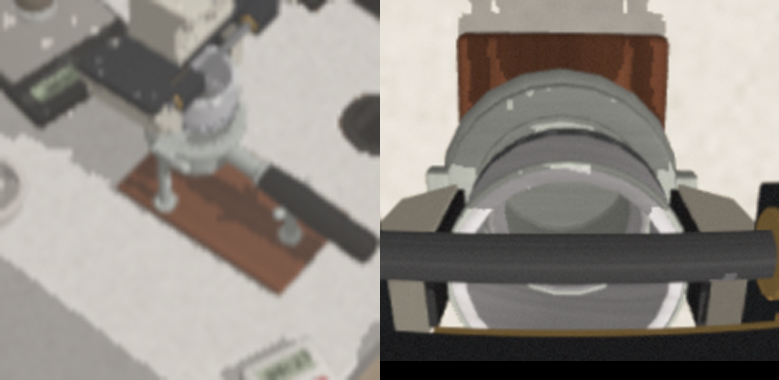

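The funnel sits about 5 px (≈2 mm) right of the rim's centre, matching the TCP's 1.6 mm lag in y. I'll correct that and lower.

send_rows(offset=[[-0.003,-0.015,0],[-0.003,-0.015,0],[-0.003,-0.015,0.03],[-0.003,-0.015,0.06],[-0.003,-0.015,0.09],[-0.003,-0.015,0.09]], delta_rot=[[0,0,0],[0,0,0],[0,0,0],[0,0,0],[0,0,0],[0,0,0]])

```text
time: 23.08
tool_pos: [562.8, 23.6, 101.6]
tcp_rot: [-3.141, 0.001, 0.081]
contact_force: [-0.4, -0.0, -0.4]
grip_width: 61.2
finger_force: 30.0
```

send_rows(offset=[[0,0,0.01],[0,0,0.02],[0,0,0.03],[0,0,0.03]], delta_rot=[[0,0,0],[0,0,0],[0,0,0],[0,0,0]])

```text
time: 23.58
tool_pos: [563.0, 23.6, 98.4]
tcp_rot: [3.142, 0.0, 0.081]
contact_force: [-0.3, 0.2, -1.6]
grip_width: 61.7
finger_force: 30.0
```

send_rows(offset=[[0,0,0.005],[0,0,0.01],[0,0,0.01]], delta_rot=[[0,0,0],[0,0,0],[0,0,0]])

```text
time: 23.95
tool_pos: [563.1, 23.6, 97.6]
tcp_rot: [3.141, -0.0, 0.081]
contact_force: [-0.1, -0.2, 1.7]
grip_width: 61.7
finger_force: 30.0
```

send_rows(offset=[[0,0,0.004],[0,0,0.004]], delta_rot=[[0,0,0],[0,0,0]])

```text
time: 24.2
tool_pos: [563.1, 23.6, 97.5]
tcp_rot: [3.141, -0.001, 0.081]
contact_force: [-1.9, 1.3, 6.0]
grip_width: 61.4
finger_force: 30.0
```

send_rows(offset=[[0,0,0],[0,0,0],[0,0,0],[0,0,0],[0,0,0]], delta_rot=[[0,0,0],[0,0,0],[0,0,0],[0,0,0],[0,0,0]], grip=0.95)

```text
time: 24.82
tool_pos: [563.1, 23.6, 96.8]
tcp_rot: [3.142, 0.0, 0.081]
contact_force: [-0.0, 1.3, 0.1]
grip_width: 87.3
finger_force: 0.0
```

send_rows(offset=[[0,0,-0.05],[0,0,-0.15],[0,0,-0.35],[0,0,-0.6],[0,0,-0.85],[0,0,-1],[0,0,-1]], delta_rot=[[0,0,0],[0,0,0],[0,0,0],[0,0,0],[0,0,0],[0,0,0],[0,0,0]])

```text
time: 25.7
tool_pos: [563.9, 23.6, 219.1]
tcp_rot: [3.141, -0.004, 0.081]
contact_force: [-0.4, 0.3, -0.2]
grip_width: 87.1
finger_force: 0.0
```

send_rows(offset=[[-0.2,0,0],[-0.5,0,0],[-0.7,0,0],[-0.8,0,0],[-0.8,0,0]], delta_rot=[[0,0,0],[0,0,0],[0,0,0],[0,0,0],[0,0,0]])

```text
time: 26.32
tool_pos: [467.2, 15.8, 216.8]
tcp_rot: [3.142, -0.0, 0.081]
contact_force: [-0.5, -0.3, -0.5]
grip_width: 87.1
finger_force: 0.0
```

Run:
```python
from h import *
s=get_obs();print(s["time"],s["tool_pos"],s["grip_width"],s["contact_force"])
w=optics.capture("wrist");c=optics.capture("scene")
big=lambda im,r,cc,f:cv2.resize(im[r[0]:r[1],cc[0]:cc[1]],None,fx=f,fy=f,interpolation=cv2.INTER_CUBIC)
S=big(c,(190,290),(180,280),3.8);W=big(w,(20,230),(150,370),1.8)
H=max(S.shape[0],W.shape[0]);o=np.zeros((H,S.shape[1]+W.shape[1],3),np.uint8);o[:S.shape[0],:S.shape[1]]=S;o[:W.shape[0],S.shape[1]:]=W
cv2.imwrite("pics/c9.png",o[...,::-1])
```

```text
26.325 [467.19910624  15.80889093 216.84181125] 87.0770165599657 [-0.50845284 -0.27376697 -0.45067045]
```

View pics/c9.png

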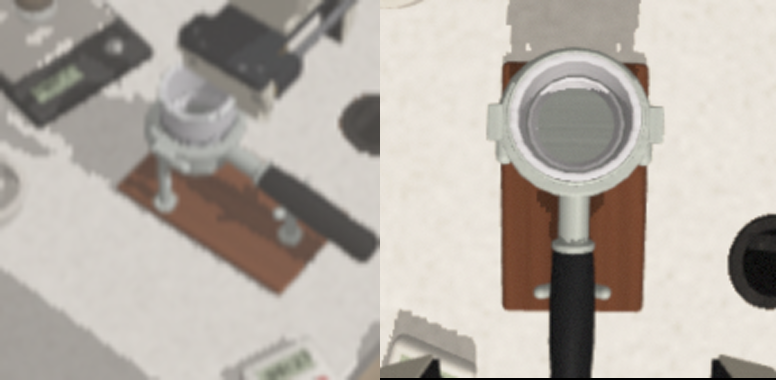

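The handle lies centred between the V rest tips (540,292) and (606,292). The funnel stands upright and centred on the rim at (575,120), and the robot is clear. Handing in.

```bash
python3 -c "
from plant import ticket
print(ticket.close_job())"
```

```text
the job is handed in; nothing more can be done
None
```

The portafilter is set level in the dosing stand with its handle in the V rest, the funnel is seated upright in its basket, and the job was handed in at about 26 s, though no verdict came back.

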